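# Empty a sample tray and hold it in its dock for fastening

## Robot

A 6-joint arm with a two-finger parallel gripper is mounted at the origin on the work surface. World frame = base frame: x ahead of the robot, y to its left, z up, the work surface at z = 0. Lengths are in m, angles in rad, forces in N, time in s.
With the tool pointing down it reaches from about 0.35 to 0.775 m from the base axis. Payload 5.5 kg.
Tool frame: the origin (TCP) lies between the finger pads; the fingertips stand 19 mm ahead of it and the grasp point (between the pads) is the TCP; z points along the fingers, y is the direction in which the jaws open and shut (so a half turn about z gives the same grasp; the last joint's range is limited). The gripper opens to 85 mm and grips with 20 to 120 N. Pads are 22 mm wide; open, the fingers measure 114 mm over their backs; the gripper's body (76 mm by 85 mm) begins 54 mm behind the grasp point. The pads swing forward as they close: fully open they stand 13 mm farther back than shut.
Start: joints at [1.056, 0.313, 0.046, 1.304, 0, 1.431], TCP at [0.211, 0.535, 0.25] pointing down, gripper open.
Joint ranges: [-2.76, 2.76], [-0.86, 1.69], [-1.03, 1.26], [-2.2, 2.34], [-1.47, 1.5], [-3.14, 3.14]. Speed limits (rad/s): [2.57, 2.57, 3.14, 3.14, 3.14, 3.14].

## Interface

Orientations are given as a unit quaternion [w, x, y, z].
In Python, from workcell import get_state, cams, workorder gives the robot as it stands.
- The arm moves only by the tool play_rows, never from a script. Its argument "series" is text: rows parted by semicolons, each of 7 numbers parted by spaces: the opening in per cent of the stroke, from 0 (shut) to 100 (fully open), then the shift along the tool's x, y, z in cm, then the turn, a rotation vector about the tool's x, y, z in degrees. A call has 1 to 12 rows; each row shifts and turns the commanded pose from where the row before left it, along the tool's axes as they then stand; what a row does not reach is not made up. A row lasts 1/8 s, in which the tool goes at most 62.5 mm and 10.7 degrees, less where a joint would pass 70% of its speed; a pose out of reach is approached as far as the arm can. A call with a gripper value outside its range is refused whole. The fingers move at their own pace and stop on an object; "newtons" is the grip in N (left out, the last holds). Time passes only in rows, so rows that do not move let the fingers close. It gives the time, the measured TCP pose, the force and the opening at its end, in the units of the state.
- get_state(): the state, without advancing time (a new reading comes with each control period).
- cams.read_camera(name): name is "scene" or "side" or "wrist"; returns the picture (400x640x3 uint8, red, green, blue); there is no depth.
- cams.get_calibration(name): a dict with "fx", "fy", "cx", "cy" (pixels), "rvec" (rotation vector, rad) and "tvec" (3), from world to camera coordinates, as OpenCV has them. Camera axes: x right, y down, z forward; pixel columns grow to the right and rows downward; lengths in m; the calibration is good to about 2 mm. A picture is of the moment at which its call begins: read the wrist's pose just before it. get_calibration takes no time and is no camera call; for the wrist camera it gives the pose at the moment of the call.
- workorder.hand_in(): hands the job in, once; it reports no verdict.
The state is a dict: "clock": time; "joint_pos": joint angles; "qvel": joint speeds; "tau": joint torques, N m; "tcp_pos": TCP position; "orientation": TCP orientation; "wrist_force": force on the tool from outside, world axes, zero at the start; "ft_torque": the same for the moment, N m; "finger_gap": finger opening in m.
Only numpy, scipy, OpenCV 4.12 (cv2) and the standard library are available. Lean on these libraries where they do the work, as an engineer would, in place of code of your own. Each camera call takes 0.05 s, during which the arm holds its last target.

## Task

Take the white sample tray by its blue handle, tip the three used orange caps off its open end into the yellow bin, then lay the emptied tray flat on the aluminium dock plate, between the blue lines, and press its flange squarely against the sprung stop bar until the bar's white pointer ends in the middle of the green field. Never drive the bar to its end, and leave the vials and the screwdriver alone. Finish while still holding: keep gripping the tray and pushing steadily, so that a colleague can fasten it.

Things in the scene. Friction and masses are not known exactly. Their poses are not given: they have to be found in the camera images.
- tray: White plastic sample tray, 110 mm (its x) by 130 mm (its y), 0.18 to 0.29 kg; 4 mm floor, 22 mm high side walls along both long sides, a 34 mm high mounting flange closing its +y end (outer face at y = +65 mm), its -y end fully open with no rim. A blue upright handle fin stands on its middle line. Origin: centre of the underside; z up. It starts flat on the work surface, with the caps lying on its floor on both sides of the fin.
- tray_handle (a point): Grasp point on the tray's blue handle fin. The fin is 12 mm thick (tray x), 60 mm long (tray y) and reaches from the tray floor to 64 mm above the tray's underside. The point lies 46 mm above the underside, 5 mm from the tray's centre towards the flange; axes as the tray. Grasp it from above, closing along the tray's x.
- tray_lip (a point): Middle of the edge of the tray's open end: 65 mm from the tray's centre along its -y, on the floor's upper side (4 mm above the underside); axes as the tray.
- cap0_center (a point): Used orange screw cap, 24 mm diameter, 14 mm high, 15 g, lying flat on the tray floor; point at its centre. All caps start to slide when the tray is tipped by about 27 to 36 degrees.
- cap1_center (a point): Used orange screw cap, 24 mm diameter, 14 mm high, 15 g, lying flat on the tray floor; point at its centre. All caps start to slide when the tray is tipped by about 27 to 36 degrees.
- cap2_center (a point): Used orange screw cap, 24 mm diameter, 14 mm high, 15 g, lying flat on the tray floor; point at its centre. All caps start to slide when the tray is tipped by about 27 to 36 degrees.
- bin: Open yellow waste bin, loose, 0.6 kg: 200 mm (its x) by 170 mm (its y), 70 mm high, 4 mm walls and floor. Origin: centre of the underside. It stands to the right of the tray, the side to which the tray's open end points.
- dock: Fixed aluminium dock plate, 160 mm (its x), 12 mm thick, reaching from y = -90 to +145 mm; blue lines along y at x = +-67 mm. A grey housing, 130 mm wide in x, 50 mm high, stands at y = 105 to 140 mm; on its top are the green field for the pointer and a red field beyond it. Origin: underside of the plate; the tray is pushed along the dock's +y, its flange ahead.
- seat (a point): Point on the upper side of the dock plate (12 mm above the work surface), straight above the dock's origin; axes as the dock. With the tray's centre here the flange just touches the free stop bar.
- stop_face (a point): Middle of the stop bar's face that looks to the dock's -y; 65 mm from the seat along +y when free, 17 mm above the plate. Steel bar, 100 mm wide in x, 12 mm thick, 2 to 32 mm above the plate; it moves with the bar.
- stop_bar (a joint): Travel of the sprung stop bar along the dock's +y: 0 free, 0.024 m at its end stop. The spring pushes back with 0.8 N per mm, so 8 N at 10 mm. The white pointer's tip is in the green field from 6 mm to 16 mm of travel (middle 11 mm).
- vial_a: Small capped glass vial, 22 mm diameter, 42 mm high, standing; leave alone. Origin at its underside.
- vial_b: A second such vial; leave alone. Origin at its underside.
- screwdriver: Screwdriver for the colleague, about 0.2 m long, lying behind the dock; leave alone. Its length runs along its x.
Not all that is in view belongs to the job. What is shaped like the tray but pink or red is not meant.

How it is judged:
By the outcome, as a careful person would: the job done as asked, in the order asked, and still so for the second after the job is handed in, while the arm keeps its last pose, push and grip.
It also fails if it takes over 53 s, if anything falls off the work surface, if the arm or the gripper's body presses on something with over 40 N, if the wrist force passes 120 N, or if a joint passes its speed limit or range.

## Working session

There is one attempt and no reset: what is moved stays moved. The work goes in short steps, Python scripts to look and compute and a tool call to move; the robot and the scene stay as the last step left them, time stands still between calls to the robot, and variables do not carry over. Pictures are saved under pics/ and viewed, and the job is handed in when it is done.

Besides the shell and the picture viewer there is one more tool, called after "Emit:" as name(argument=value, ...) on one line, values as JSON. play_rows: Moves the arm, as the interface text tells. Its arguments: {"type":"object","properties":{"series":{"type":"string"},"newtons":{"type":"number"}},"required":["series"]}

```bash
ls; mkdir -p pics
python3 - <<'E'
from workcell import get_state, cams, workorder
import cv2
s=get_state(); print({k:s[k] for k in ('clock','tcp_pos','orientation','finger_gap','wrist_force')})
for n in ('scene','side','wrist'):
    c=cams.get_calibration(n); print(n,c)
    im=cams.read_camera(n); cv2.imwrite(f'pics/a_{n}.png',im[:,:,::-1])
E
```

```text
pics
{'clock': 0.0, 'tcp_pos': array([0.21027912, 0.53467456, 0.24942884]), 'orientation': array([-2.71290741e-04,  1.86298887e-01,  9.82492725e-01, -8.33892546e-04]), 'finger_gap': 0.08540205445888084, 'wrist_force': array([-0.14606979,  0.00647202,  0.08046874])}
scene {'fx': 397.7864077729013, 'fy': 397.7864077729013, 'cx': 313.6826275544757, 'cy': 202.60012157440136, 'rvec': array([ 1.62712761,  1.68601598, -0.8528945 ]), 'tvec': array([-0.03671798, -0.22532121,  1.38047532])}
side {'fx': 444.2953893574987, 'fy': 444.2953893574987, 'cx': 316.74838746852913, 'cy': 203.07934039916404, 'rvec': array([ 2.06964171, -0.10820315,  0.07967878]), 'tvec': array([-0.44871753,  0.10534546,  1.08709287])}
wrist {'fx': 324.2216404822299, 'fy': 324.2216404822299, 'cx': 322.00652079302876, 'cy': 198.88063704441436, 'rvec': array([-2.37444282, -1.61895924, -0.24952209]), 'tvec': array([-0.57285723, -0.03967784,  0.37995372])}
```

View pics/a_scene.png

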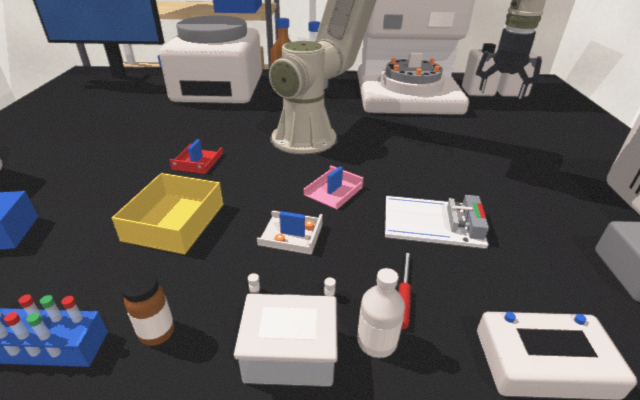

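View pics/a_side.png

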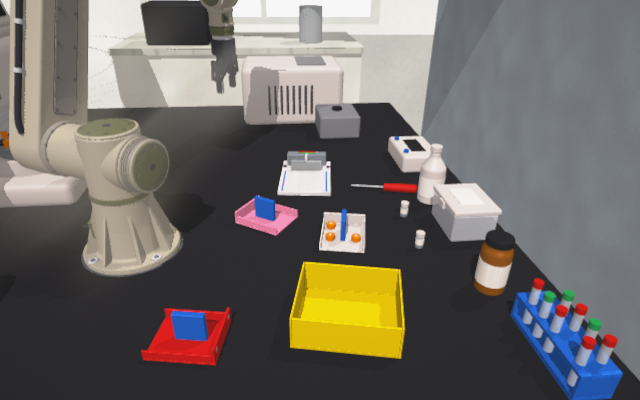

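View pics/a_wrist.png

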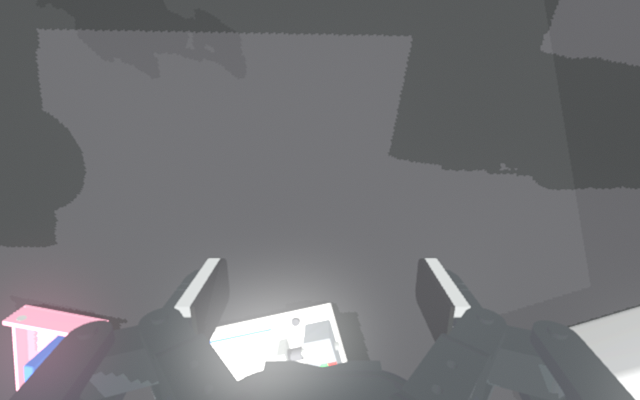

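```bash
cat > h.py <<'E'
import numpy as np, cv2
from scipy.spatial.transform import Rotation as R
def cast(c,u,v,z):
    Rm=cv2.Rodrigues(np.array(c['rvec']))[0]; t=np.array(c['tvec'])
    d=Rm.T@np.array([(u-c['cx'])/c['fx'],(v-c['cy'])/c['fy'],1.]); o=-Rm.T@t
    return o+d*(z-o[2])/d[2]
def proj(c,P):
    K=np.array([[c['fx'],0,c['cx']],[0,c['fy'],c['cy']],[0,0,1.]])
    return cv2.projectPoints(np.atleast_2d(np.array(P,float)),np.array(c['rvec']),np.array(c['tvec']),K,None)[0][:,0]
E
python3 - <<'E'
import cv2
a=cv2.imread('pics/a_scene.png'); b=cv2.imread('pics/a_side.png')
cv2.imwrite('pics/a_s1.png',cv2.resize(a[195:265,245:345],None,fx=8,fy=8,interpolation=cv2.INTER_CUBIC))
cv2.imwrite('pics/a_s2.png',cv2.resize(b[195:265,300:400],None,fx=8,fy=8,interpolation=cv2.INTER_CUBIC))
cv2.imwrite('pics/a_d1.png',cv2.resize(a[180:260,375:495],None,fx=6.5,fy=6.5,interpolation=cv2.INTER_CUBIC))
cv2.imwrite('pics/a_d2.png',cv2.resize(b[140:205,265:345],None,fx=9,fy=9,interpolation=cv2.INTER_CUBIC))
E
```

```text
(no output)
```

View pics/a_s1.png

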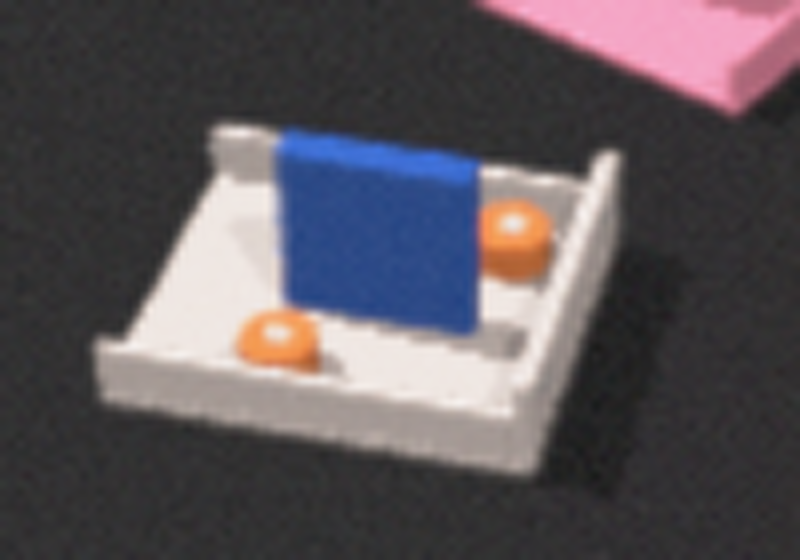

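View pics/a_s2.png

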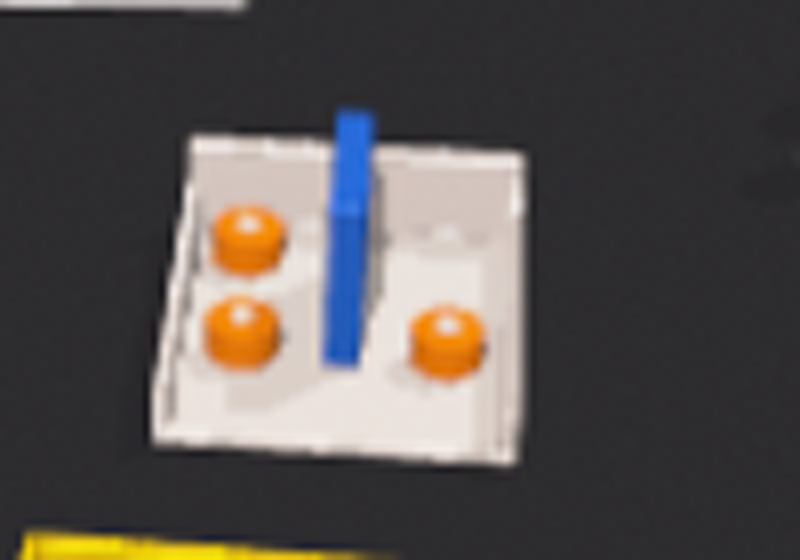

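View pics/a_d1.png

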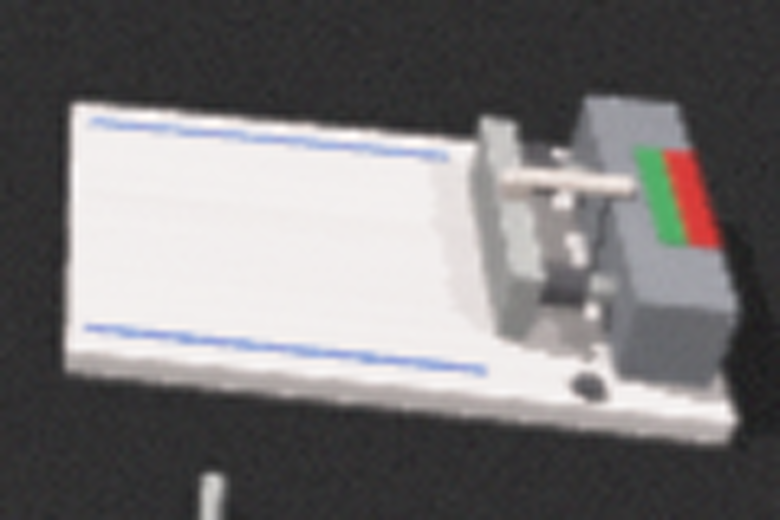

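View pics/a_d2.png

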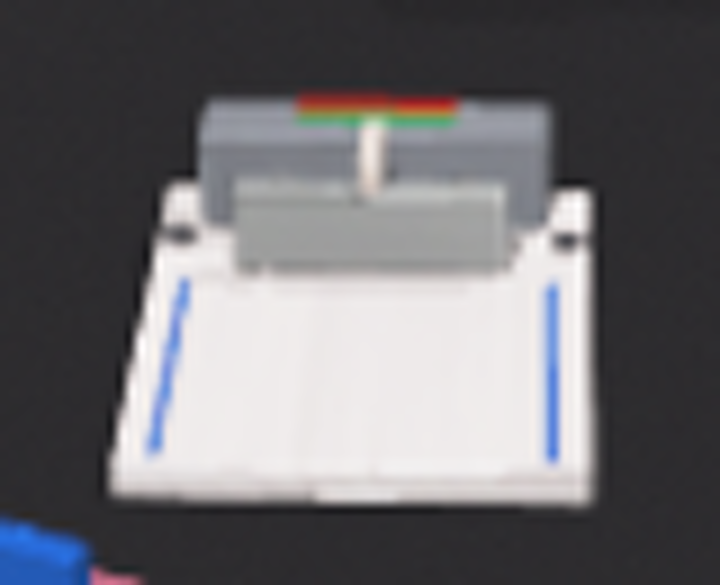

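Run:
```python
from h import *
from workcell import cams
S=cams.get_calibration('scene');D=cams.get_calibration('side')
np.set_printoptions(precision=4,suppress=True)
f=lambda c,o,k,p,z:cast(c,o[0]+(p[0]+.5)/k-.5,o[1]+(p[1]+.5)/k-.5,z)
print('tray scene')
for n,p,z in [('FL bot',(102,403),0),('FR bot',(530,474),0),('fin bk L',(285,131),.064),('fin bk R',(480,160),.064),('fin fr L',(285,150),.064),('fin fr R',(476,181),.064),('flange top front',(520,385),.034),('flange top back',(612,150),.034),
 ('cap front top',(278,333),.018),('cap back top',(515,222),.018)]: print(n,f(S,(245,195),8,p,z))
print('tray side')
for n,p,z in [('nearL bot',(153,447),0),('nearR bot',(516,466),0),('nearL floor',(175,428),.004),('fin farL',(338,110),.064),('fin farR',(376,112),.064),('fin nearL',(331,203),.064),('fin nearR',(364,206),.064),('flange topL far',(190,136),.034),('flange topR far',(524,152),.034),
 ('c1',(248,222),.018),('c2',(242,314),.018),('c3',(448,322),.018)]: print(n,f(D,(300,195),8,p,z))
print('dock scene')
for n,p in [('bl',(70,103)),('fl',(66,350)),('fr',(733,418)),('line b0',(92,120)),('line b1',(446,156)),('line f0',(86,328)),('line f1',(485,371))]: print(n,f(S,(375,180),6.5,p,.012))
for n,p in [('barTop L near?',(484,122)),('barTop R',(503,337-0))]: print(n,f(S,(375,180),6.5,p,.044))
print('dock side')
for n,p in [('nl',(112,484)),('nr',(593,492)),('fl',(165,186)),('fr',(592,190)),('lineL0',(153,452)),('lineL1',(186,280)),('lineR0',(552,460)),('lineR1',(551,285))]: print(n,f(D,(265,140),9,p,.012))
for n,p in [('barTopnearL',(235,200)),('barTopnearR',(503,203))]: print(n,f(D,(265,140),9,p,.044))
# bin : scene/side rims z=.07
print('bin')
for p in [(118,215),(158,177),(222,184),(187,233)]: print('sc',cast(S,*p,.07))
for p in [(305,264),(404,268),(402,332),(291,325)]: print('sd',cast(D,*p,.07))
```

```text
tray scene
FL bot [ 0.5565 -0.0776  0.    ]
FR bot [0.5816 0.0488 0.    ]
fin bk L [ 0.5069 -0.0261  0.064 ]
fin bk R [0.5185 0.0317 0.064 ]
fin fr L [ 0.5161 -0.0252  0.064 ]
fin fr R [0.5284 0.0311 0.064 ]
flange top front [0.5819 0.0459 0.034 ]
flange top back [0.473  0.0697 0.034 ]
cap front top [ 0.544  -0.0264  0.018 ]
cap back top [0.4895 0.0407 0.018 ]
tray side
nearL bot [ 0.4494 -0.0613  0.    ]
nearR bot [ 0.5574 -0.0816  0.    ]
nearL floor [ 0.4565 -0.0576  0.004 ]
fin farL [0.5183 0.0278 0.064 ]
fin farR [0.5301 0.0254 0.064 ]
fin nearL [ 0.5069 -0.0292  0.064 ]
fin nearR [ 0.5166 -0.0318  0.064 ]
flange topL far [0.4762 0.0675 0.034 ]
flange topR far [0.5846 0.0469 0.034 ]
c1 [0.4918 0.0374 0.018 ]
c2 [ 0.4823 -0.0175  0.018 ]
c3 [ 0.5458 -0.0282  0.018 ]
dock scene
bl [0.3574 0.2426 0.012 ]
fl [0.517 0.223 0.012]
fr [0.5449 0.457  0.012 ]
line b0 [0.3694 0.2503 0.012 ]
line b1 [0.3888 0.3912 0.012 ]
line f0 [0.504  0.2318 0.012 ]
line f1 [0.5227 0.3745 0.012 ]
barTop L near? [0.41   0.3949 0.044 ]
barTop R [0.5417 0.3696 0.044 ]
dock side
nl [0.3582 0.226  0.012 ]
nr [0.5151 0.2062 0.012 ]
fl [0.3865 0.4722 0.012 ]
fr [0.5493 0.4544 0.012 ]
lineL0 [0.3726 0.248  0.012 ]
lineL1 [0.3903 0.385  0.012 ]
lineR0 [0.5047 0.2303 0.012 ]
lineR1 [0.5223 0.3691 0.012 ]
barTopnearL [0.4086 0.3826 0.044 ]
barTopnearR [0.5045 0.3716 0.044 ]
bin
sc [ 0.5453 -0.3925  0.07  ]
sc [ 0.3818 -0.3581  0.07  ]
sc [ 0.4077 -0.1844  0.07  ]
sc [ 0.6016 -0.2177  0.07  ]
sd [ 0.4033 -0.207   0.07  ]
sd [ 0.6031 -0.2399  0.07  ]
sd [ 0.5495 -0.4131  0.07  ]
sd [ 0.3642 -0.3782  0.07  ]
```

Run:
```python
import cv2
a=cv2.imread('pics/a_scene.png'); b=cv2.imread('pics/a_side.png')
cv2.imwrite('pics/a_b1.png',cv2.resize(a[165:255,105:235],None,fx=6,fy=6,interpolation=cv2.INTER_CUBIC))
cv2.imwrite('pics/a_b2.png',cv2.resize(b[255:360,280:415],None,fx=5.5,fy=5.5,interpolation=cv2.INTER_CUBIC))
```

```text
(no output)
```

View pics/a_b1.png

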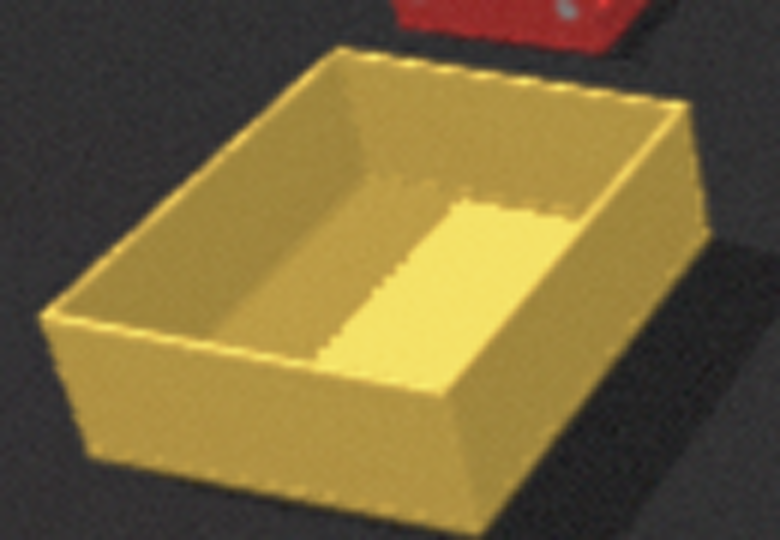

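View pics/a_b2.png

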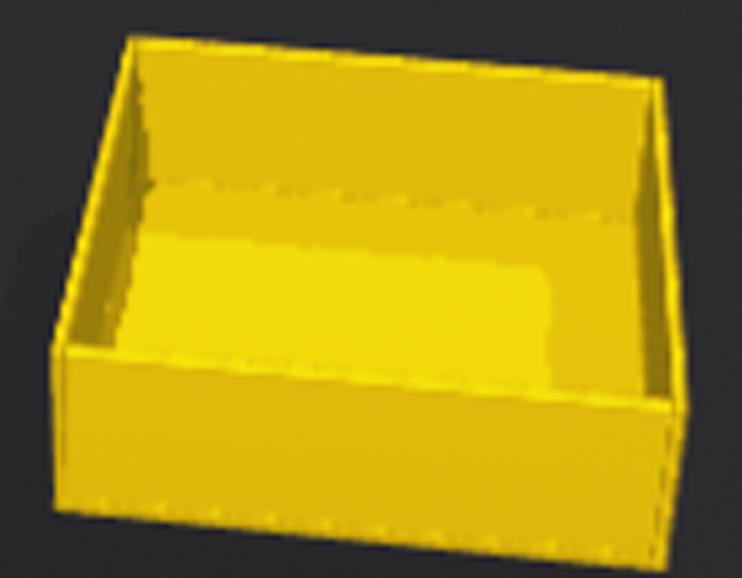

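```bash
cat >> h.py <<'E'
np.set_printoptions(precision=4,suppress=True)
def tool(s): 
    q=s['orientation']; return R.from_quat([q[1],q[2],q[3],q[0]]).as_matrix()
def go(s,target,Rt=None):
    M=tool(s); print('pos',s['tcp_pos'],'clock',s['clock'],'q',s['joint_pos'],'F',s['wrist_force'],'gap',s['finger_gap'])
    print('shift cm',M.T@(np.array(target)-s['tcp_pos'])*100)
    if Rt is not None: print('turn deg',np.degrees(R.from_matrix(M.T@Rt).as_rotvec()))
def frame(yaw,tilt=0):
    "tool y = object x, tool x = object y at yaw(deg), tilt about object x"
    Z=R.from_euler('z',yaw,degrees=True).as_matrix()@R.from_euler('x',tilt,degrees=True).as_matrix()
    return Z@np.array([[0,1,0],[1,0,0],[0,0,-1.]])
E
python3 - <<'E'
from h import *
from workcell import get_state,cams
go(get_state(),[.517,0,.22],frame(-11))
S=cams.get_calibration('scene');D=cams.get_calibration('side')
for c,pts in ((S,[(112,217.7),(161.7,172.8),(220,182),(179,230.5)]),(D,[(304,261.7),(400,269),(403.6,328),(290.5,318)])):
    P=np.array([cast(c,*p,.07)for p in pts]); print(P,P.mean(0))
for p in [(510,275),(484,120)]: print('bar',cast(S,375+p[0]/6.5,180+p[1]/6.5,.044))
for y in(470,): print(cast(D,265+112/9,140+y/9,.012),cast(D,265+592/9,140+(y+5)/9,.012))
E
```

```text
pos [0.2104 0.5348 0.2496] clock 0.15 q [ 1.0564  0.3138  0.0453  1.3036 -0.      1.4312] F [1.0044 0.2443 0.4329] gap 0.08527554719453002
shift cm [-48.1144 -38.5327   3.007 ]
turn deg [-0.0702  0.0462 79.5225]
[[ 0.5557 -0.4017  0.07  ]
 [ 0.3608 -0.3556  0.07  ]
 [ 0.3986 -0.1916  0.07  ]
 [ 0.594  -0.2374  0.07  ]] [ 0.4773 -0.2966  0.07  ]
[[ 0.402  -0.1989  0.07  ]
 [ 0.594  -0.2424  0.07  ]
 [ 0.5548 -0.4043  0.07  ]
 [ 0.3643 -0.3611  0.07  ]] [ 0.4788 -0.3017  0.07  ]
bar [0.508  0.3815 0.044 ]
bar [0.4104 0.3958 0.044 ]
[0.3598 0.2331 0.012 ] [0.5174 0.2153 0.012 ]
```

Emit:
play_rows(series="60 -4 -3.2 0.25 0 0 0;60 -4 -3.2 0.25 0 0 0;60 -4 -3.2 0.25 0 0 0;60 -4 -3.2 0.25 0 0 0;60 -4 -3.2 0.25 0 0 0;60 -4 -3.2 0.25 0 0 0;60 -4 -3.2 0.25 0 0 0;60 -4 -3.2 0.25 0 0 0;60 -4 -3.2 0.25 0 0 0;60 -4 -3.2 0.25 0 0 0;60 -4 -3.2 0.25 0 0 0;60 -4 -3.2 0.25 0 0 0")

```text
clock: 1.65
tcp_pos: [0.5171, 0.0005, 0.2201]
orientation: [-0.0, 0.186, 0.982, 0.0]
wrist_force: [0.6, -0.3, 0.5]
finger_gap: 0.0515
```

Emit:
play_rows(series="60 0 0 0 0 0 10;60 0 0 0 0 0 10;60 0 0 0 0 0 10;60 0 0 0 0 0 10;60 0 0 0 0 0 10;60 0 0 0 0 0 10;60 0 0 0 0 0 10;60 0 0 0 0 0 9.5;60 0 0 0 0 0 0")

```text
clock: 2.78
tcp_pos: [0.5164, 0.0021, 0.22]
orientation: [-0.0, 0.771, 0.637, -0.0]
wrist_force: [-0.8, -0.5, -0.0]
finger_gap: 0.0512
```

Run:
```python
from h import *
from workcell import get_state,cams
go(get_state(),[.517,0,.22],frame(-11))
c=cams.get_calibration('wrist')
im=cams.read_camera('wrist'); cv2.imwrite('pics/b_w.png',im[:,:,::-1])
b=cv2.inRange(cv2.cvtColor(im,cv2.COLOR_RGB2HSV),(100,120,60),(130,255,255))
cv2.imwrite('pics/b_m.png',b)
print(c)
```

```text
pos [0.5164 0.0021 0.22  ] clock 2.775 q [-0.1515  0.2119 -0.1634  1.1961  0.0001  1.609 ] F [-0.7878 -0.5267 -0.0342] gap 0.051182668513755504
shift cm [-0.1948  0.0985  0.0021]
turn deg [-0.035  -0.0043  0.1292]
{'fx': 324.2216404822299, 'fy': 324.2216404822299, 'cx': 322.00652079302876, 'cy': 198.88063704441436, 'rvec': array([-2.8195,  0.2675,  0.0428]), 'tvec': array([-0.5064,  0.0629,  0.3808])}
```

View pics/b_w.png

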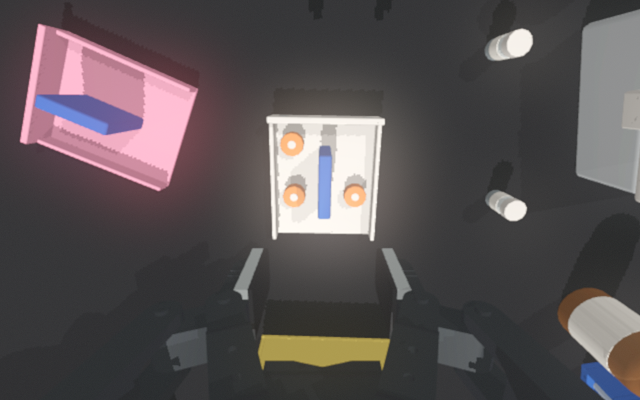

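Run:
```python
from h import *
from workcell import cams
c=cams.get_calibration('wrist')
im=cv2.imread('pics/b_w.png')
cv2.imwrite('pics/b_c.png',cv2.resize(im[100:250,250:400],None,fx=4,fy=4,interpolation=cv2.INTER_CUBIC))
m=cv2.imread('pics/b_m.png',0); m[:, :250]=0; m[:,400:]=0; m[300:]=0
cs,_=cv2.findContours(m,cv2.RETR_EXTERNAL,cv2.CHAIN_APPROX_NONE); k=max(cs,key=cv2.contourArea)
x=k[:,0]; print(x.min(0),x.max(0))
for z in(.064,):
  for p in [(319,147),(330,147),(319,218),(330,218)]: print(p,cast(c,*p,z))
for p in [(267.5,117.5),(384,119)]: print('flange',cast(c,*p,.034))
for p in [(275,240),(374,240)]: print('wall',cast(c,*p,.022))
```

```text
Traceback (most recent call last):
ValueError: max() iterable argument is empty
```

View pics/b_c.png

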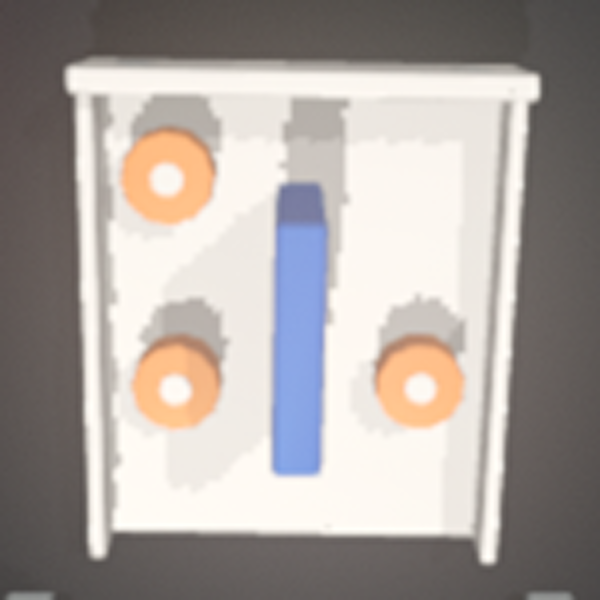

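Run:
```python
from h import *
from workcell import cams,get_state
c=cams.get_calibration('wrist')
g=lambda p,z:cast(c,250+(p[0]+.5)/4-.5,100+(p[1]+.5)/4-.5,z)
P=[g(p,.064) for p in[(276,224),(327,224),(272,474),(321,474)]];print(np.array(P),np.mean(P,0))
F=[g(p,.034) for p in[(68,66),(540,74)]];d=F[1]-F[0];print(np.array(F),np.degrees(np.arctan2(d[1],d[0])),np.linalg.norm(d))
W=[g(p,.022) for p in[(98,558),(488,562)]];d=W[1]-W[0];print(np.array(W),np.degrees(np.arctan2(d[1],d[0])))
go(get_state(),[.517,0,.046],frame(-11))
```

```text
[[ 0.5182  0.0291  0.064 ]
 [ 0.5291  0.0271  0.064 ]
 [ 0.5063 -0.0277  0.064 ]
 [ 0.5174 -0.0298  0.064 ]] [ 0.5177 -0.0003  0.064 ]
[[0.4766 0.069  0.034 ]
 [0.5836 0.0468 0.034 ]] -11.711147854669495 0.10931554287024609
[[ 0.4517 -0.0586  0.022 ]
 [ 0.5553 -0.0795  0.022 ]] -11.399093519495711
pos [0.5165 0.0021 0.2201] clock 2.825 q [-0.1515  0.2119 -0.1633  1.1961  0.0001  1.6076] F [-0.1137  0.5417 -0.8622] gap 0.05153432478019818
shift cm [-0.1948  0.1009 17.4069]
turn deg [-0.0283 -0.0032  0.2054]
```

Emit:
play_rows(series="60 -0.23 0.16 2.5 0 0 0.8;60 0 0 2.5 0 0 0;60 0 0 2.5 0 0 0;60 0 0 2.5 0 0 0;60 0 0 2 0 0 0;60 0 0 2 0 0 0;60 0 0 1.8 0 0 0;60 0 0 1 0 0 0;60 0 0 0.6 0 0 0;60 0 0 0 0 0 0", newtons=110)

```text
clock: 4.08
tcp_pos: [0.5178, -0.0005, 0.0462]
orientation: [-0.0, 0.776, 0.631, -0.0]
wrist_force: [0.2, -0.3, -0.1]
finger_gap: 0.0512
```

Emit:
play_rows(series="0 0 0 0 0 0 0;0 0 0 0 0 0 0;0 0 0 0 0 0 0;0 0 0 0 0 0 0;0 0 0 0 0 0 0;0 0 0 0 0 0 0", newtons=110)

```text
clock: 4.82
tcp_pos: [0.5182, -0.0006, 0.0471]
orientation: [0.0, 0.776, 0.631, 0.0]
wrist_force: [-1.5, -0.3, 5.3]
finger_gap: 0.011
```

Run:
```python
from h import *
from workcell import cams,get_state
go(get_state(),[.517,0,.2],frame(-11.6))
im=cams.read_camera('side'); cv2.imwrite('pics/c_s.png',cv2.resize(im[150:300,270:420,::-1],None,fx=4,fy=4,interpolation=cv2.INTER_CUBIC))
```

```text
pos [ 0.5182 -0.0006  0.0471] clock 4.825 q [-0.1561  0.3592 -0.4249  0.7854  0.0001  1.6201] F [-1.5079 -0.2873  5.3389] gap 0.01100405166258231
shift cm [  0.0316  -0.111  -15.2937]
turn deg [ 0.0708 -0.0072 -0.1684]
```

View pics/c_s.png

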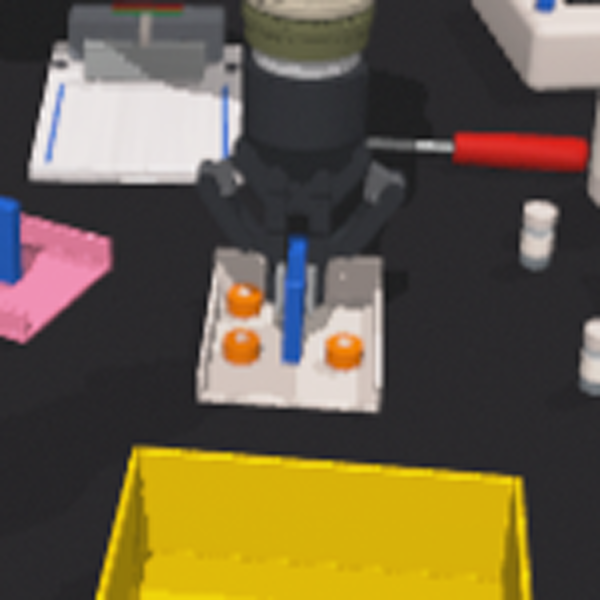

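Emit:
play_rows(series="0 0 0 -0.5 0 0 0;0 0 0 -1 0 0 0;0 0 0 -2 0 0 0;0 0 0 -2.5 0 0 0;0 0 0 -2.5 0 0 0;0 0 0 -2.5 0 0 0;0 0 0 -1.7 0 0 0;0 0 0 -0.8 0 0 0;0 0 0 0 0 0 0")

```text
clock: 6.0
tcp_pos: [0.5179, -0.0005, 0.1816]
orientation: [0.0, 0.776, 0.631, 0.0]
wrist_force: [0.1, -0.2, -3.1]
finger_gap: 0.0106
```

Emit:
play_rows(series="0 -0.7 0.1 0 0 0 0;0 -1.5 0.2 0 0 0 0;0 -2.5 0.2 0 0 0 0;0 -2.8 0.2 0 0 0 0;0 -2.8 0.2 0 0 0 0;0 -2.8 0.2 0 0 0 0;0 -2.8 0.2 0 0 0 0;0 -2.8 0.2 0 0 0 0;0 -2.8 0.2 0 0 0 0;0 -2.5 0.2 0 0 0 0;0 -1.5 0.2 0 0 0 0;0 -0.7 0.1 0 0 0 0")

```text
clock: 7.5
tcp_pos: [0.4854, -0.2625, 0.1808]
orientation: [-0.0, 0.776, 0.63, 0.0]
wrist_force: [0.1, 0.0, -2.2]
finger_gap: 0.0106
```

Run:
```python
from h import *
from workcell import cams,get_state
go(get_state(),[.487,-.26,.18],frame(-11.6))
for n in('side','scene'):
  im=cams.read_camera(n); cv2.imwrite(f'pics/d_{n}.png',im[:,:,::-1])
```

```text
pos [ 0.4854 -0.2625  0.1808] clock 7.5 q [-0.6413  0.2991 -0.1461  1.1264  0.0002  1.1363] F [ 0.055   0.0401 -2.2283] gap 0.01058313878553228
shift cm [0.2752 0.1082 0.0836]
turn deg [-0.0361 -0.0301 -0.2505]
```

View pics/d_side.png

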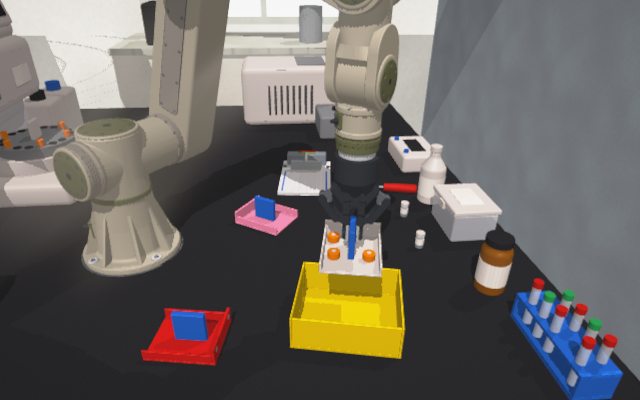

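View pics/d_scene.png

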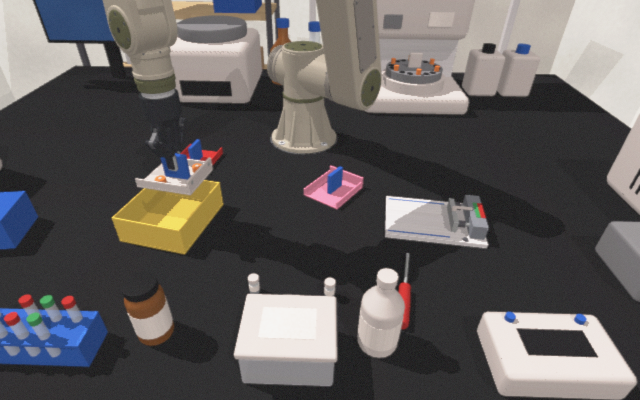

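Emit:
play_rows(series="0 0.2 0 0 0 4 0;0 0 0 0 0 8 0;0 0 0 0 0 8 0;0 0 0 0 0 8 0;0 0 0 0 0 8 0;0 0 0 0 0 8 0;0 0 0 0 0 6 0;0 0 0 0 0 4 0;0 0 0 0 0 3 0;0 0 0 0 0 0 0")

```text
clock: 8.85
tcp_pos: [0.4864, -0.2594, 0.1799]
orientation: [-0.302, 0.682, 0.554, 0.37]
wrist_force: [-0.0, -0.6, -1.9]
finger_gap: 0.0106
```

Run:
```python
from h import *
from workcell import cams,get_state
go(get_state(),[.487,-.26,.18],frame(-11.6,57))
ims=[]
for n in('side','scene'):
  im=cams.read_camera(n); cv2.imwrite(f'pics/e_{n}.png',im[:,:,::-1])
```

```text
pos [ 0.4864 -0.2594  0.1799] clock 8.85 q [-0.963   0.8086  0.271   1.8482  0.6542  0.5224] F [-0.0292 -0.6484 -1.8682] gap 0.010553392848769739
shift cm [-0.0142  0.0751 -0.043 ]
turn deg [ 0.0651 -0.0257 -0.1387]
```

View pics/e_side.png

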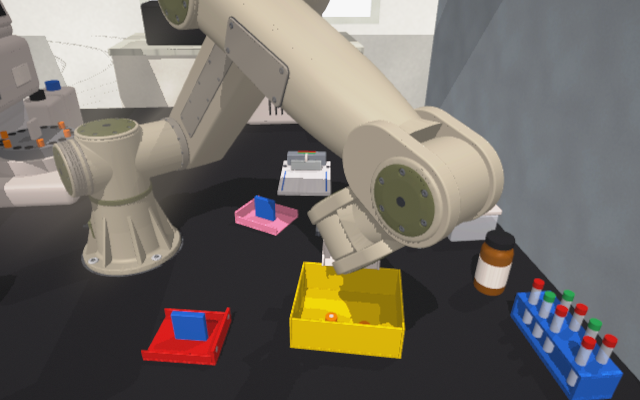

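View pics/e_scene.png

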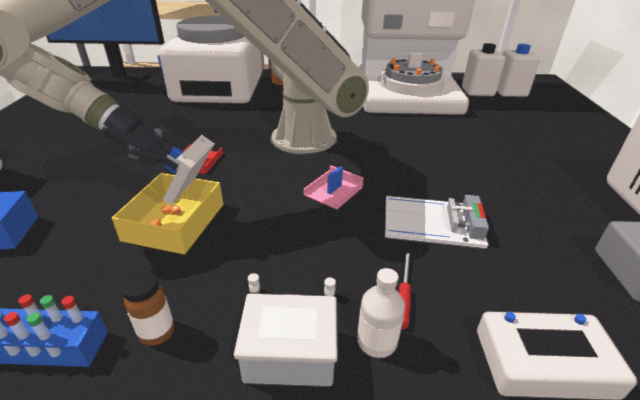

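Run:
```python
import cv2
a=cv2.imread('pics/e_scene.png'); b=cv2.imread('pics/e_side.png')
cv2.imwrite('pics/e_1.png',cv2.resize(a[125:255,105:235],None,fx=4.5,fy=4.5,interpolation=cv2.INTER_CUBIC))
cv2.imwrite('pics/e_2.png',cv2.resize(b[235:360,280:415],None,fx=4.5,fy=4.5,interpolation=cv2.INTER_CUBIC))
```

```text
(no output)
```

View pics/e_1.png

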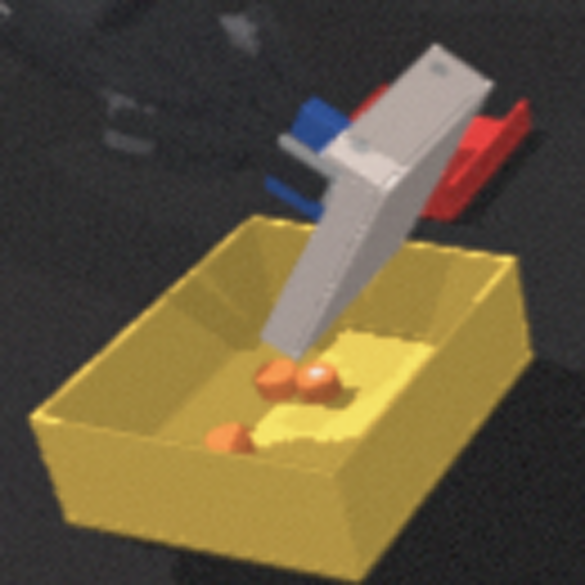

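View pics/e_2.png

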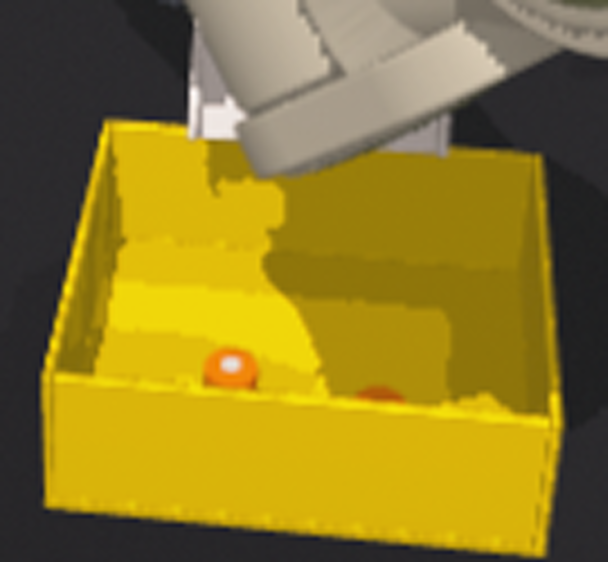

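Emit:
play_rows(series="0 0 0 0 0 -4 0;0 0 0 0 0 -8 0;0 0 0 0 0 -8 0;0 0 0 0 0 -8 0;0 0 0 0 0 -8 0;0 0 0 0 0 -8 0;0 0 0 0 0 -8 0;0 0 0 0 0 -5 0;0 0 0 0 0 0 0")

```text
clock: 10.07
tcp_pos: [0.4866, -0.2572, 0.1829]
orientation: [0.001, 0.775, 0.632, 0.001]
wrist_force: [-0.3, 0.3, -2.3]
finger_gap: 0.011
```

Run:
```python
from h import *
from workcell import cams,get_state
go(get_state(),[.4469,.299,.15],frame(-7.4))
```

```text
pos [ 0.4866 -0.2572  0.1829] clock 10.075 q [-0.6327  0.2929 -0.1495  1.1263  0.0011  1.1403] F [-0.2836  0.3399 -2.3193] gap 0.011040808006863835
shift cm [ 53.6871 -15.0643   3.2567]
turn deg [ 0.1374 -0.0023 -4.1844]
```

Emit:
play_rows(series="0 2 -0.6 0 0 0 0;0 4 -1.1 0 0 0 0;0 5 -1.4 0 0 0 0;0 5 -1.4 0 0 0 0;0 5 -1.4 0 0 0 0;0 5 -1.4 0 0 0 0;0 5 -1.4 0 0 0 0;0 5 -1.4 0 0 0 0;0 5 -1.4 0 0 0 0;0 5 -1.4 0 0 0 0;0 4 -1.1 0 0 0 0;0 2.7 -0.9 0 0 0 0")

```text
clock: 11.58
tcp_pos: [0.4469, 0.2887, 0.1811]
orientation: [-0.001, 0.776, 0.631, -0.0]
wrist_force: [-0.6, -0.4, -2.1]
finger_gap: 0.0108
```

Emit:
play_rows(series="0 0.9 -0.2 1 0 0 -2;0 0 0 1.2 0 0 -2.2;0 0 0 1 0 0 0;0 0 0 0 0 0 0;0 0 0 0 0 0 0")

```text
clock: 12.2
tcp_pos: [0.448, 0.2956, 0.1495]
orientation: [-0.0, 0.753, 0.658, 0.0]
wrist_force: [0.0, -0.2, -1.2]
finger_gap: 0.0105
```

Run:
```python
from h import *
from workcell import cams,get_state
go(get_state(),[.4469,.299,.1],frame(-7.4))
print(cams.get_calibration('wrist'))
for n in('side','scene','wrist'):
  im=cams.read_camera(n); cv2.imwrite(f'pics/f_{n}.png',im[:,:,::-1])
a=cv2.imread('pics/f_scene.png'); b=cv2.imread('pics/f_side.png')
cv2.imwrite('pics/f_1.png',cv2.resize(a[150:260,365:505],None,fx=5.5,fy=5.5,interpolation=cv2.INTER_CUBIC))
cv2.imwrite('pics/f_2.png',cv2.resize(b[100:210,250:370],None,fx=5.4,fy=5.4,interpolation=cv2.INTER_CUBIC))
```

```text
pos [0.448  0.2956 0.1495] clock 12.2 q [ 0.4335  0.2917 -0.2372  1.0418  0.0002  2.1376] F [ 0.0292 -0.1507 -1.2498] gap 0.01052694722776902
shift cm [ 0.3233 -0.1548  4.9465]
turn deg [-0.0019 -0.01   -0.2362]
{'fx': 324.2216404822299, 'fy': 324.2216404822299, 'cx': 322.00652079302876, 'cy': 198.88063704441436, 'rvec': array([-2.8255,  0.1879,  0.0295]), 'tvec': array([-0.4045,  0.3256,  0.3907])}
```

View pics/f_1.png

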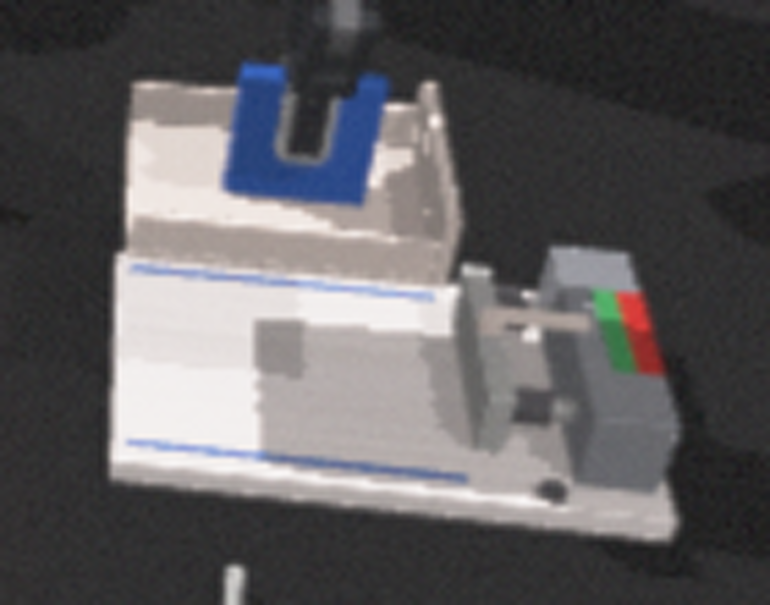

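View pics/f_2.png

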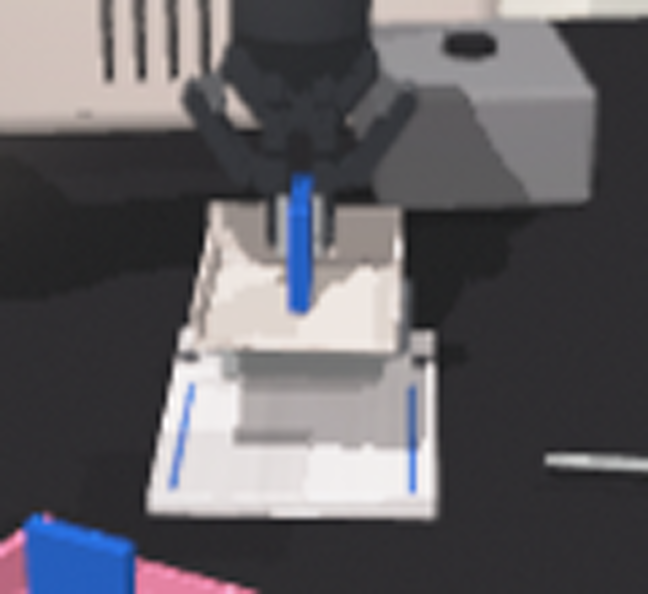

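View pics/f_wrist.png

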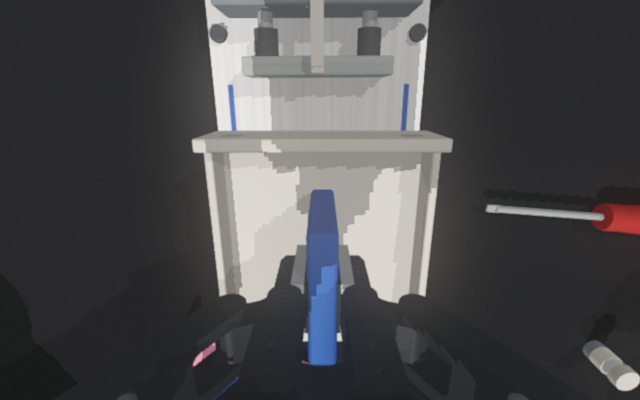

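Run:
```python
import cv2
a=cv2.imread('pics/f_wrist.png')
cv2.imwrite('pics/f_w1.png',cv2.resize(a[0:165,190:460],None,fx=2.96,fy=2.96,interpolation=cv2.INTER_CUBIC))
```

View pics/f_w1.png

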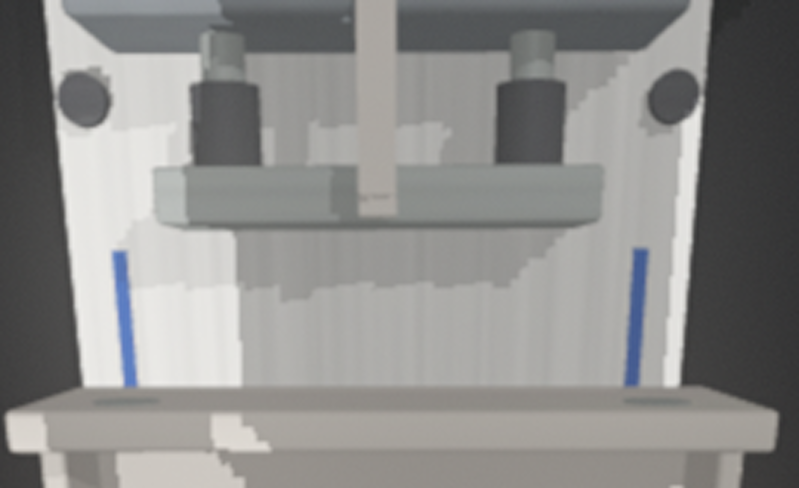

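Run:
```python
from h import *
from workcell import cams,get_state
c=cams.get_calibration('wrist')
Rm=cv2.Rodrigues(c['rvec'])[0]; print('cam',-Rm.T@c['tvec'])
k=2.96
g=lambda p,z:cast(c,190+(p[0]+.5)/k-.5,(p[1]+.5)/k-.5,z)
def seg(n,a,b,z):
    A,B=g(a,z),g(b,z); d=B-A; print(n,A,B,'mid',(A+B)/2,np.degrees(np.arctan2(d[1],d[0])),np.linalg.norm(d))
seg('bar',(157,222),(600,221),.044)
seg('lines end',(120,252),(641,249),.012)
seg('lines at flange',(130,385),(632,385),.012)
seg('plate edges at y=385',(84,385),(680,385),.012)
z0=.1495-.0471
seg('flange top',(8,412),(776,412),z0+.034)
seg('flange bot',(88,388),(706,388),z0)
S=get_state(); print(S['clock'])
```

```text
cam [0.4579 0.3724 0.2729]
bar [0.4079 0.3919 0.044 ] [0.5058 0.3791 0.044 ] mid [0.4569 0.3855 0.044 ] -7.454253250864789 0.09881104722773121
lines end [0.39   0.3889 0.012 ] [0.5225 0.372  0.012 ] mid [0.4563 0.3804 0.012 ] -7.265134095103044 0.13360921410581283
lines at flange [0.3853 0.3557 0.012 ] [0.5183 0.338  0.012 ] mid [0.4518 0.3468 0.012 ] -7.581831880611484 0.13414119518848694
plate edges at y=385 [0.3732 0.3573 0.012 ] [0.531  0.3363 0.012 ] mid [0.4521 0.3468 0.012 ] -7.581831880611502 0.1592595110772236
flange top [0.4021 0.3622 0.1364] [0.5094 0.3479 0.1364] mid [0.4558 0.3551 0.1364] -7.582992769747424 0.10828730629381561
flange bot [0.4031 0.3619 0.1024] [0.5102 0.3477 0.1024] mid [0.4566 0.3548 0.1024] -7.581959900316909 0.10802462825353389
12.35
```

Emit:
play_rows(series="0 0.5 -0.14 1 0 0 0;0 0.8 -0.15 1.5 0 0 0;0 0 0 1.5 0 0 0;0 0 0 1.5 0 0 0;0 0 0 1.2 0 0 0;0 0 0 1 0 0 0;0 0 0 0.6 0 0 0;0 0 0 0.4 0 0 0;0 0 0 0.2 0 0 0;0 0 0 0 0 0 0")

```text
clock: 13.6
tcp_pos: [0.4468, 0.3093, 0.0605]
orientation: [0.0, 0.752, 0.659, 0.0]
wrist_force: [0.4, 0.4, -1.7]
finger_gap: 0.0104
```

Run:
```python
from h import *
from workcell import cams,get_state
s=get_state(); print(s['ft_torque'])
go(s,[.4491,.326,.0591],frame(-7.5))
```

```text
[-0.0142 -0.0046  0.0275]
pos [0.4468 0.3093 0.0605] clock 13.6 q [ 0.4578  0.3855 -0.344   0.8409  0.      2.1609] F [ 0.4048  0.3635 -1.6746] gap 0.010386576990424338
shift cm [1.6817 0.0094 0.1379]
turn deg [ 0.0196 -0.0159 -0.0775]
```

Lower in small steps until contact.

Emit:
play_rows(series="0 0 0 0.05 0 0 0;0 0 0 0.05 0 0 0;0 0 0 0 0 0 0")

```text
clock: 13.98
tcp_pos: [0.4467, 0.3093, 0.0594]
orientation: [-0.0, 0.752, 0.659, 0.0]
wrist_force: [-0.3, -0.1, -2.1]
finger_gap: 0.0104
```

Emit:
play_rows(series="0 0 0 0.05 0 0 0;0 0 0 0 0 0 0")

```text
clock: 14.22
tcp_pos: [0.4467, 0.3094, 0.0591]
orientation: [0.0, 0.752, 0.659, 0.0]
wrist_force: [0.3, 0.2, 1.5]
finger_gap: 0.0107
```

Emit:
play_rows(series="0 0 0 0.02 0 0 0;0 0.4 0 0 0 0 0;0 0.4 0 0 0 0 0;0 0.4 0 0 0 0 0;0 0.2 0 0 0 0 0;0 0 0 0 0 0 0")

```text
clock: 14.98
tcp_pos: [0.449, 0.3232, 0.059]
orientation: [0.0, 0.752, 0.659, 0.0]
wrist_force: [-1.0, -3.6, 5.6]
finger_gap: 0.0106
```

Run:
```python
from h import *
from workcell import cams,get_state
s=get_state(); print(s['ft_torque'])
go(s,[.4491,.326,.0591],frame(-7.5))
im=cams.read_camera('wrist'); cv2.imwrite('pics/g_w.png',cv2.resize(im[0:200,160:480,::-1],None,fx=2.5,fy=2.5,interpolation=cv2.INTER_CUBIC))
```

```text
[-0.6523  0.1731  0.0217]
pos [0.449  0.3232 0.059 ] clock 14.975 q [ 0.4792  0.403  -0.3205  0.8466 -0.0008  2.1823] F [-1.0282 -3.5958  5.6345] gap 0.01064619900050773
shift cm [ 0.2819 -0.0245 -0.0058]
turn deg [ 0.0621  0.0124 -0.0818]
```

View pics/g_w.png

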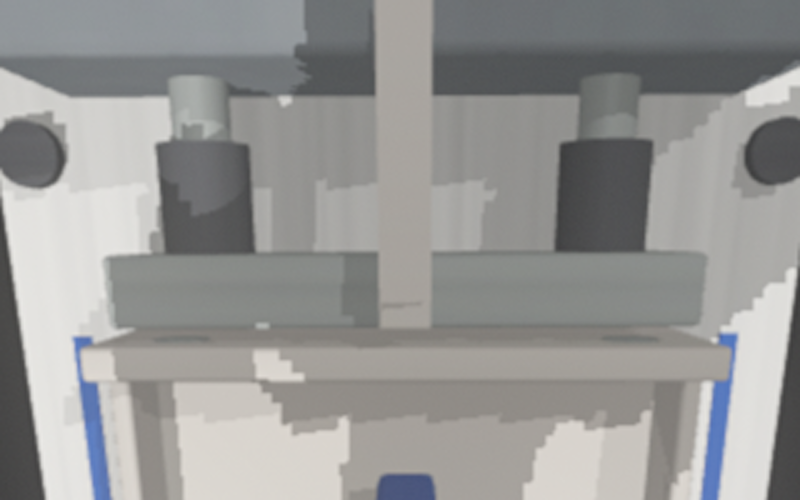

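Emit:
play_rows(series="0 0.2 0 0 0 0 0;0 0.2 0 0 0 0 0;0 0.2 0 0 0 0 0;0 0.1 0 0 0 0 0;0 0 0 0 0 0 0")

```text
clock: 15.65
tcp_pos: [0.4498, 0.3291, 0.0591]
orientation: [0.001, 0.752, 0.659, -0.0]
wrist_force: [-0.2, -7.5, 6.9]
finger_gap: 0.0105
```

Run:
```python
from h import *
from workcell import cams,get_state
s=get_state(); print(s['ft_torque'])
go(s,[.4491,.326,.0591],frame(-7.5))
im=cams.read_camera('wrist'); cv2.imwrite('pics/h_w.png',cv2.resize(im[0:200,160:480,::-1],None,fx=2.5,fy=2.5,interpolation=cv2.INTER_CUBIC))
im=cams.read_camera('scene'); cv2.imwrite('pics/h_s.png',cv2.resize(im[170:260,395:505,::-1],None,fx=6.5,fy=6.5,interpolation=cv2.INTER_CUBIC))
```

```text
[-1.2363  0.1733  0.1741]
pos [0.4498 0.3291 0.0591] clock 15.65 q [ 0.4889  0.4106 -0.3082  0.8523 -0.0026  2.1925] F [-0.2373 -7.4518  6.8854] gap 0.010528257766671779
shift cm [-0.3131 -0.029  -0.0003]
turn deg [ 0.0728  0.1294 -0.1093]
```

View pics/h_w.png

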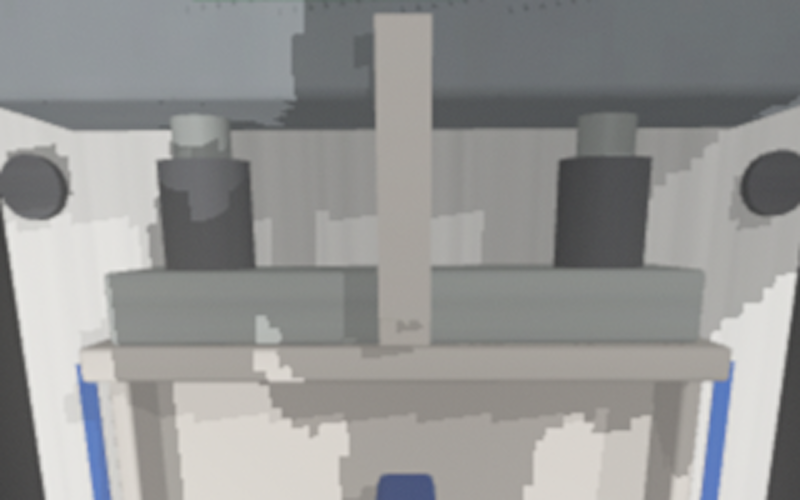

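View pics/h_s.png

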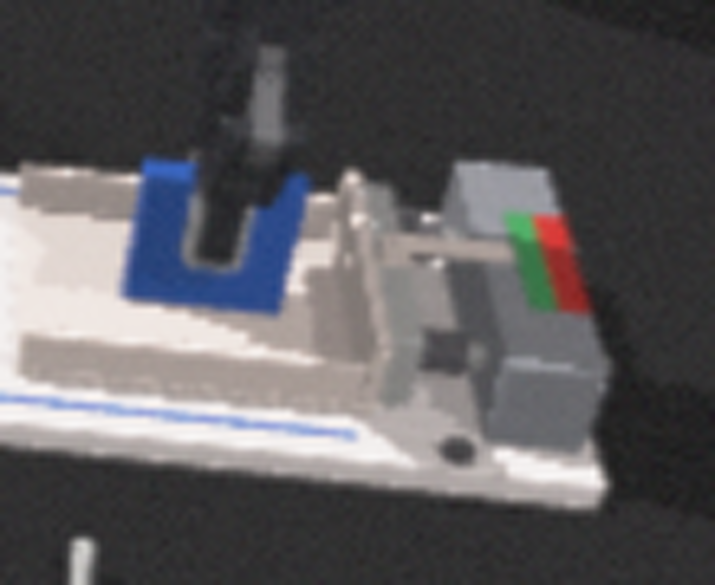

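Emit:
play_rows(series="0 0.2 0 0 0 0 0;0 0.2 0 0 0 0 0;0 0.2 0 0 0 0 0;0 0 0 0 0 0 0")

```text
clock: 16.25
tcp_pos: [0.4504, 0.3338, 0.0592]
orientation: [0.002, 0.753, 0.658, -0.001]
wrist_force: [-0.4, -11.7, 9.7]
finger_gap: 0.0109
```

Run:
```python
from h import *
from workcell import cams,get_state
s=get_state(); print(s['ft_torque'])
go(s,[.4491,.326,.0591],frame(-7.5))
c=cams.get_calibration('wrist'); np.savez('pics/i.npz',**c)
im=cams.read_camera('wrist'); cv2.imwrite('pics/i_w0.png',im[:,:,::-1]); cv2.imwrite('pics/i_w.png',cv2.resize(im[0:200,160:480,::-1],None,fx=2.5,fy=2.5,interpolation=cv2.INTER_CUBIC))
im=cams.read_camera('scene'); cv2.imwrite('pics/i_s.png',cv2.resize(im[190:235,440:500,::-1],None,fx=13,fy=13,interpolation=cv2.INTER_CUBIC))
```

```text
[-2.0667  0.201   0.1943]
pos [0.4504 0.3338 0.0592] clock 16.25 q [ 0.497   0.4171 -0.2976  0.8578 -0.0047  2.2011] F [ -0.4214 -11.6942   9.6948] gap 0.010946455936938044
shift cm [-0.7925 -0.0296  0.0125]
turn deg [ 0.0832  0.2702 -0.1379]
```

View pics/i_w.png

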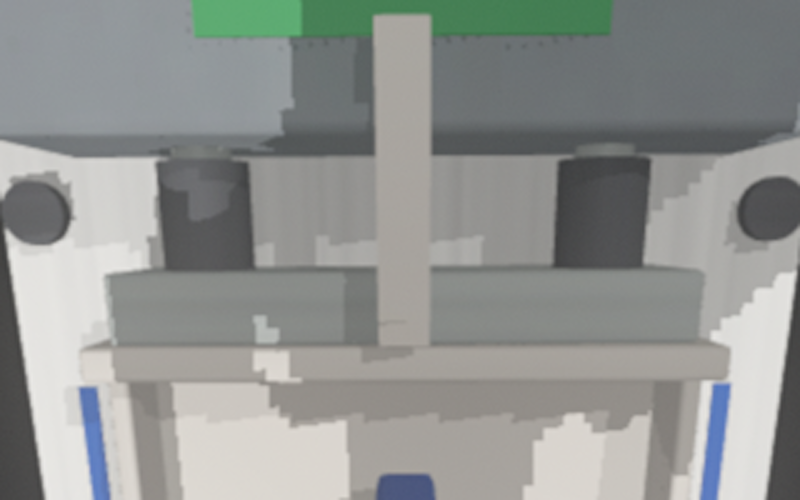

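View pics/i_s.png

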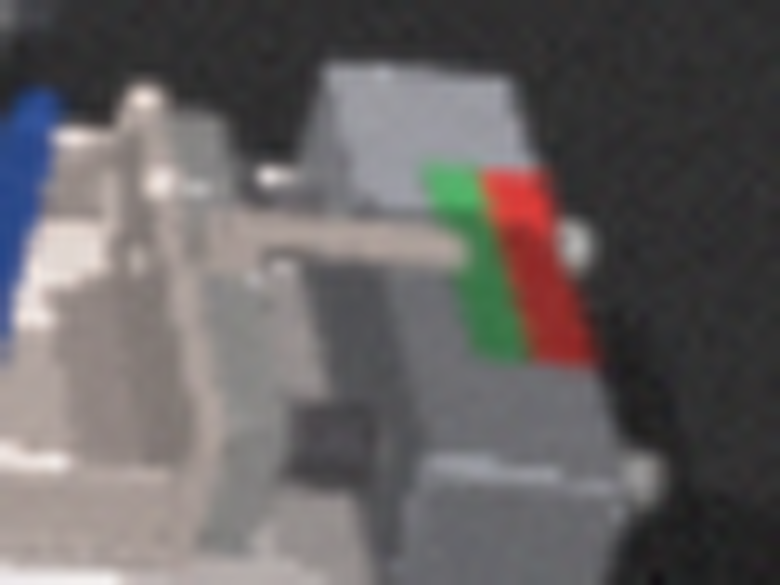

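Run:
```python
from h import *
c=dict(np.load('pics/i.npz')); c={k:(v if v.ndim else float(v)) for k,v in c.items()}
g=lambda p,z:cast(c,160+(p[0]+.5)/2.5-.5,(p[1]+.5)/2.5-.5,z)
Y=np.array([.1305,.9914,0]); seat=np.array([.4484,.3211,0])
print('green edge',(g((403,37),.062)-seat)@Y)
for z in(.062,.064,.066): print('tip',z,(g((403,15),z)-seat)@Y)
print('bar face via flange top edge',(g((400,346),.046)-seat)@Y, 'tcp travel',(np.array([.4504,.3338,0])-seat)@Y-.005)
A,B=g((110,347),.046),g((728,347),.046); d=B-A;print(np.degrees(np.arctan2(d[1],d[0])))
```

```text
green edge 0.11506713111785413
tip 0.062 0.11760815446915614
tip 0.064 0.11715670545402547
tip 0.066 0.11670525643889482
bar face via flange top edge 0.0728060052933696 tcp travel 0.007851779999999989
-7.621400795795803
```

Emit:
play_rows(series="0 0.2 0 -0.03 0 0 0;0 0.18 0 0 0 0 0;0 0 0 0 0 0 0;0 0 0 0 0 0 0;0 0 0 0 0 0 0")

```text
clock: 16.98
tcp_pos: [0.4509, 0.3368, 0.0593]
orientation: [0.003, 0.753, 0.658, -0.002]
wrist_force: [-0.6, -14.6, 9.0]
finger_gap: 0.0104
```

```bash
cat > look.py <<'E'
from h import *
import sys
from workcell import cams,get_state
s=get_state(); print(s['ft_torque'])
go(s,[.4491,.326,.0591],frame(-7.5))
n=sys.argv[1]
c=cams.get_calibration('wrist'); np.savez(f'pics/{n}.npz',**c)
im=cams.read_camera('wrist'); cv2.imwrite(f'pics/{n}_w.png',cv2.resize(im[0:200,160:480,::-1],None,fx=2.5,fy=2.5,interpolation=cv2.INTER_CUBIC))
im=cams.read_camera('scene'); cv2.imwrite(f'pics/{n}_s.png',cv2.resize(im[190:235,440:500,::-1],None,fx=13,fy=13,interpolation=cv2.INTER_CUBIC))
im=cams.read_camera('side'); cv2.imwrite(f'pics/{n}_d.png',cv2.resize(im[120:200,255:355,::-1],None,fx=7,fy=7,interpolation=cv2.INTER_CUBIC))
E
python3 look.py j
```

```text
[-2.4025  0.1721  0.298 ]
pos [0.4509 0.3368 0.0593] clock 16.975 q [ 0.5019  0.4211 -0.2907  0.8614 -0.0058  2.2064] F [ -0.6488 -14.5934   8.9751] gap 0.01037532996337895
shift cm [-1.0978 -0.0317  0.0288]
turn deg [ 0.0848  0.3484 -0.1606]
```

View pics/j_w.png

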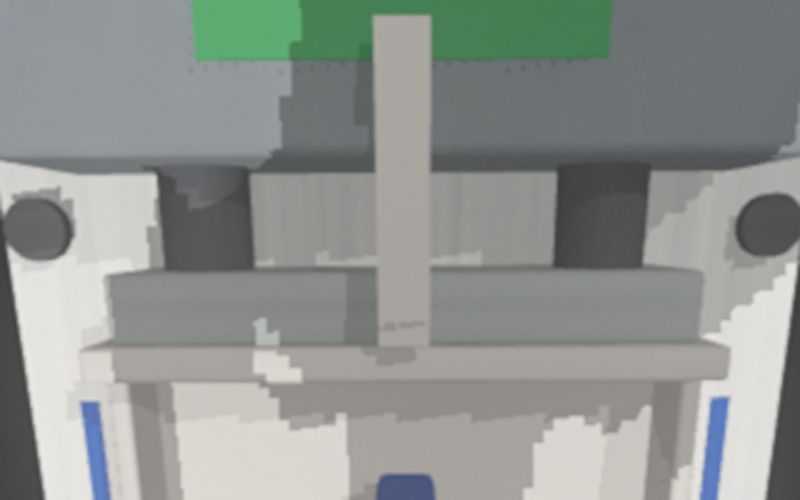

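View pics/j_s.png

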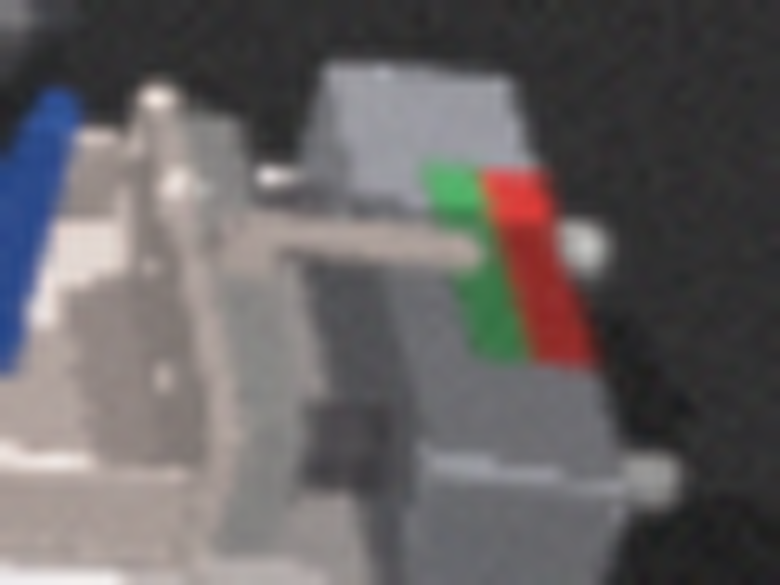

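View pics/j_d.png

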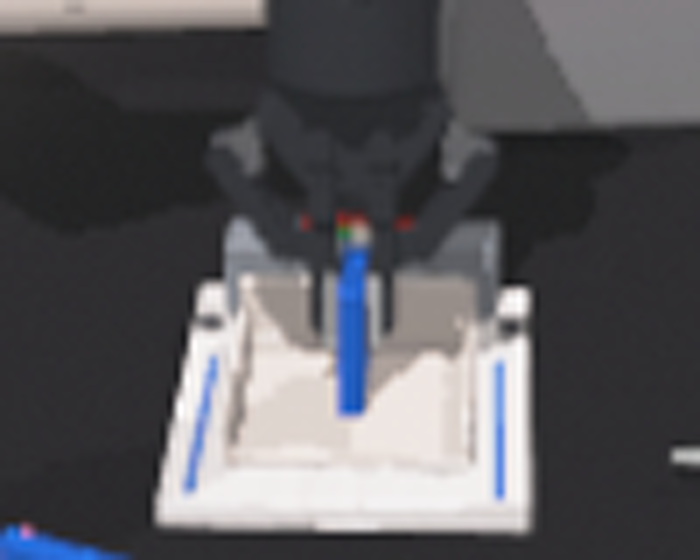

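Run:
```python
from h import *
from workcell import cams
Y=np.array([.1305,.9914,0]); seat=np.array([.4484,.3211,0])
c=dict(np.load('pics/j.npz')); c={k:(v if v.ndim else float(v)) for k,v in c.items()}
g=lambda p,z:cast(c,160+(p[0]+.5)/2.5-.5,(p[1]+.5)/2.5-.5,z)
e=(g((403,59.5),.062)-seat)@Y; print('edge',e,[(z,((g((403,15),z)-seat)@Y-e)*1e3) for z in(.062,.064,.066,.068)])
S=cams.get_calibration('scene')
h=lambda p,z:cast(S,440+(p[0]+.5)/13-.5,190+(p[1]+.5)/13-.5,z)
G=[h(p,.062) for p in((424,165),(478,360))]; R_=[h(p,.062) for p in((484,168),(530,360))]
print('green',[(p-seat)@Y for p in G],'red',[(p-seat)@Y for p in R_])
# pointer direction/edges in the scene: tip centre
for z in(.062,.064,.066): 
  p=h((482,252),z); print(z,(p-seat)@Y)
  u=(g((403,15),z)); print('  wrist tip', u, 'scene',p)
```

```text
edge 0.11548138070684151 [(0.062, np.float64(5.176216068359121)), (0.064, np.float64(4.727669515251637)), (0.066, np.float64(4.279122962144152)), (0.068, np.float64(3.8305764090366816))]
green [np.float64(0.11558856798329026), np.float64(0.11579910944442336)] red [np.float64(0.12657571853307747), np.float64(0.12498031693721434)]
0.062 0.12184085431588278
  wrist tip [0.464  0.4407 0.062 ] scene [0.4771 0.4402 0.062 ]
0.064 0.12090756504446484
  wrist tip [0.464  0.4403 0.064 ] scene [0.4798 0.4389 0.064 ]
0.066 0.11997427577304698
  wrist tip [0.4639 0.4399 0.066 ] scene [0.4826 0.4376 0.066 ]
```

Run:
```python
from h import *
from workcell import cams
Y=np.array([.1305,.9914,0]);X=np.array([.9914,-.1305,0]); seat=np.array([.4484,.3211,0])
c=dict(np.load('pics/j.npz')); c={k:(v if v.ndim else float(v)) for k,v in c.items()}
g=lambda p,z:cast(c,160+(p[0]+.5)/2.5-.5,(p[1]+.5)/2.5-.5,z)
S=cams.get_calibration('scene')
h=lambda p,z:cast(S,440+(p[0]+.5)/13-.5,190+(p[1]+.5)/13-.5,z)
f=lambda p:np.round([(p-seat)@X*1e3,(p-seat)@Y*1e3],1)
for z in(.05,.055,.062):
  print(z,'wrist green near corners',f(g((195,59.5),z)),f(g((611,59.5),z)),'housing front edge',f(g((300,157),z)))
  print('  scene green near',f(h((424,165),z)),f(h((478,360),z)),'far',f(h((484,168),z)),f(h((530,360),z)),'housing near top corners',f(h((327,62),z)),f(h((430,455),z)))
  print('  tip wrist',f(g((403,15),z+.002)),'scene',f(h((480,250),z+.002)))
```

```text
0.05 wrist green near corners [-30.4 117.7] [ 30.1 117.6] housing front edge [-15.7 104.6]
  scene green near [-31.4 121.1] [ 30.  121.3] far [-32.4 132.3] [ 28.4 130.6] housing near top corners [-64.2 107.6] [ 60.1 108.3]
  tip wrist [ -0.1 122.9] scene [ -2.  126.2]
0.055 wrist green near corners [-29.2 116.8] [ 29.  116.7] housing front edge [-15.1 104.2]
  scene green near [-24.  118.8] [ 36.9 119. ] far [-24.9 129.9] [ 35.3 128.3] housing near top corners [-56.5 105.4] [ 66.7 106.1]
  tip wrist [ -0.1 121.8] scene [  5.2 123.9]
0.062 wrist green near corners [-27.6 115.5] [ 27.4 115.4] housing front edge [-14.3 103.6]
  scene green near [-13.6 115.6] [ 46.6 115.8] far [-14.6 126.6] [ 45. 125.] housing near top corners [-45.7 102.4] [ 76.  103.1]
  tip wrist [ -0.1 120.2] scene [ 15.2 120.6]
```

Emit:
play_rows(series="0 0 0 0 0 0.2 0;0 0 0 0 0 0.2 0;0 0 0 0 0 0 0;0 0 0 0 0 0 0")

```text
clock: 17.62
tcp_pos: [0.4508, 0.3367, 0.0591]
orientation: [0.0, 0.753, 0.658, 0.001]
wrist_force: [0.0, -14.0, 8.4]
finger_gap: 0.0108
```

```bash
python3 look.py k
```

```text
[-2.6461  0.0619  0.2197]
pos [0.4508 0.3367 0.0591] clock 17.625 q [ 0.4991  0.4182 -0.2961  0.8552 -0.0005  2.2036] F [  0.0083 -14.0189   8.4236] gap 0.01080218183156948
shift cm [-1.0811 -0.0279 -0.0026]
turn deg [ 0.0801 -0.0223 -0.1643]
```

View pics/k_w.png

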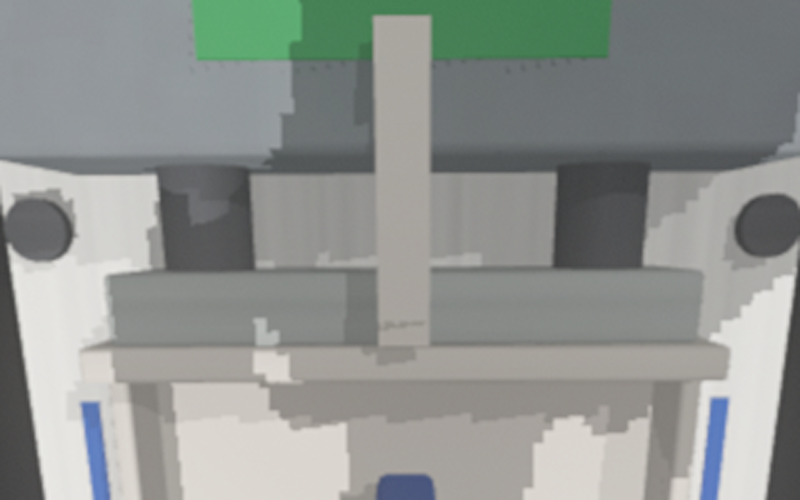

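View pics/k_s.png

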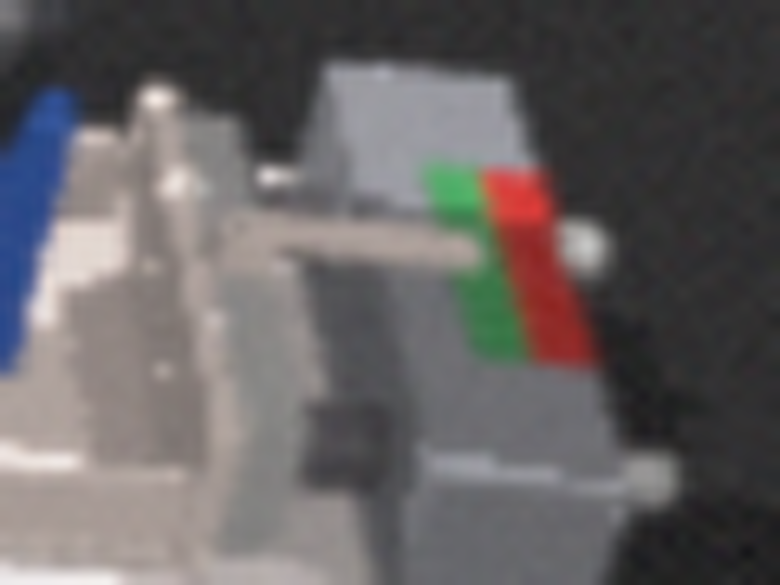

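Emit:
play_rows(series="0 0 0 0 0 0 0;0 0 0 0 0 0 0;0 0 0 0 0 0 0;0 0 0 0 0 0 0;0 0 0 0 0 0 0;0 0 0 0 0 0 0")

```text
clock: 18.52
tcp_pos: [0.4508, 0.3367, 0.0591]
orientation: [0.0, 0.753, 0.658, 0.001]
wrist_force: [0.0, -15.2, 8.4]
finger_gap: 0.0109
```

Run:
```python
from h import *
from workcell import cams
for n in('scene','side'): cv2.imwrite(f'pics/l_{n}.png',cams.read_camera(n)[:,:,::-1])
```

```text
(no output)
```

View pics/l_scene.png

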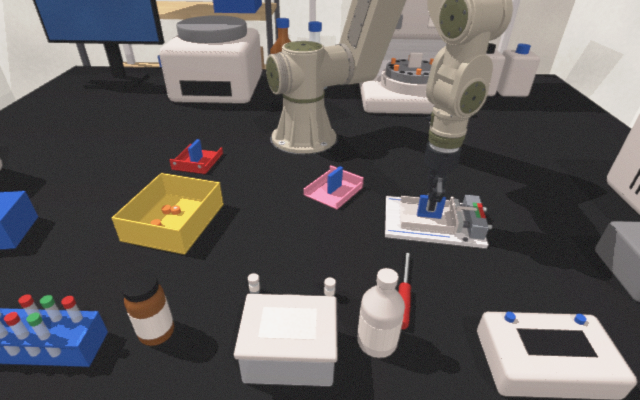

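View pics/l_side.png

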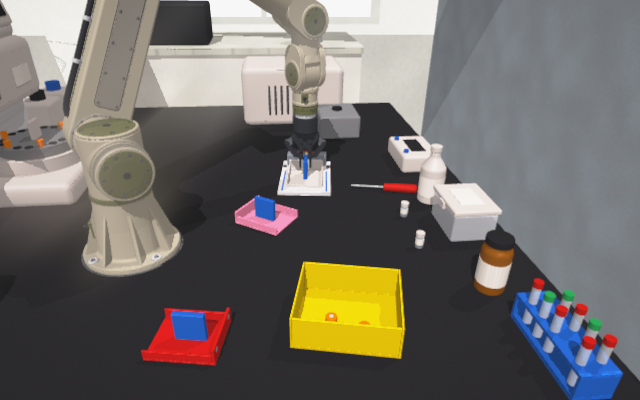

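The caps are in the bin (scene about 170,212), the tray is on the dock (437,210), and the vials, screwdriver and bin have not moved. The pose is steady, so I'm handing in.

```bash
python3 -c "
from workcell import workorder,get_state
print(workorder.hand_in()); print(get_state()['clock'])"
```

```text
the job is handed in; nothing more can be done
None
the job is handed in; nothing more can be done
```

I tipped the three orange caps into the yellow bin and laid the emptied tray flat on the dock between the blue lines. Its flange now presses the stop bar with the pointer in the middle of the green field. The job was handed in at about 18.6 s, with the arm still gripping (110 N set) and pushing.

**Last checks:**
- **Bar travel:** the arm position put it at about 10.8 mm. Pointer readings from the wrist and scene cameras gave roughly 10.6–11.2 mm, against the 11 mm target. The bar was never near its end stop.
- **Squareness and level:** the gripper's yaw was within 0.2° of the dock. Pushing had tilted the gripper about 0.35°; I corrected that, and it then read level.
- **Forces:** about 15 N pushing, plate friction included, and 8 N downward. The pose did not change over the last 0.75 s of holding.
- **Surroundings:** all three caps were in the bin. The vials, the screwdriver and the bin looked unmoved.

**Disagreements:**
- **Dock position:** the first scene and side readings differed by about 10 mm along the push direction. I used a close wrist-camera measurement instead, and contact came about where it predicted.
- **Housing top:** I first assumed it was 62 mm above the work surface, but the two views only agreed at 50 mm, so I used 50 mm for the final pointer reading.

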